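# Make up a touch-up kit box and shut its lid

## Robot

A 6-joint arm with a two-finger parallel gripper is mounted at the origin on a cart in front of the work surface, level with it; the furniture and walls round the work are solid. World frame = base frame: x ahead of the robot, y to its left, z up, the work surface at z = 0. Lengths are in m, angles in rad, forces in N, time in s.
With the tool pointing down it reaches from about 0.35 to 0.975 m from the base axis. Payload 4.9 kg.
Tool frame: the origin (TCP) lies at the very end of the fingers, on their centre line; the grasp point (between the pads) lies 19 mm behind it; z points along the fingers, y is the line along which they close (so a half turn about z gives the same grasp; the last joint's range is limited). The gripper opens to 85 mm and grips with 20 to 120 N. Pads are 22 mm wide; open, the fingers measure 114 mm over their backs; the gripper's body (76 mm by 85 mm) begins 54 mm behind the grasp point. The pads swing forward as they close: fully open they stand 13 mm farther back than shut.
Start: joints at [1.03, 0.053, 1.613, -0, 1.476, -0.119], TCP at [0.256, 0.57, 0.207] pointing down, gripper open.
Joint ranges: [-3.01, 3.01], [-1.01, 2.22], [0.06, 2.58], [-1.02, 4.17], [0.09, 2.62], [-3.14, 3.14]. Speed limits (rad/s): [2.57, 2.57, 3.14, 3.14, 3.14, 3.14].

## Interface

Orientations are given as a rotation vector (axis times angle).
In Python, from station import ctrl gives the robot as it stands. The module is installed in compiled form; this text tells all that it offers.
- The arm moves only by the tool jog_arm, never from a script. Its argument "steps" is a list of rows, each an object with "delta_rot": the turn, a rotation vector about the tool's x, y, z in degrees, a list of three; "linear": the shift along the tool's x, y, z in m, a list of three; "grip": the finger opening in m, from 0 to 0.0854. In form: [{"delta_rot": [rx, ry, rz], "linear": [x, y, z], "grip": grip}, ...]. A call has 1 to 10 rows; each row shifts and turns the commanded pose from where the row before left it, along the tool's axes as they then stand; what a row does not reach is not made up. A row lasts 1/10 s, in which the tool goes at most 50 mm and 8.59 degrees, less where a joint would pass 70% of its speed; a pose out of reach is approached as far as the arm can. A call with a gripper value outside its range is refused whole. The fingers move at their own pace and stop on an object; "newtons" is the grip in N (left out, the last holds). Time passes only in rows, so rows that do not move let the fingers close. It gives the time, the measured TCP pose, the force, the opening and the grip force at its end, in the units of the state.
- ctrl.get_obs(): the state, without advancing time (a new reading comes with each control period).
- ctrl.get_image(name): name is "scene" or "top" or "wrist"; returns (picture, depth): 480x640x3 uint8, red, green, blue; 480x640 float32, m along the optical axis (not along the pixel's ray), 0 where there is no reading.
- ctrl.camera_info(name): a dict with "camera_matrix" (3x3 intrinsics, pixels), "R" (3x3) and "t" (3): a world point X has camera coordinates R X + t; the wrist camera has in their place "T_tool_cam" (4x4, takes a point from camera to tool coordinates, whose origin is the TCP and whose axes are the flange's). Camera axes: x right, y down, z forward; pixel columns grow to the right and rows downward; lengths in m; the calibration is good to about 2 mm. A picture is of the moment at which its call begins: read the wrist's pose just before it. camera_info takes no time and is no camera call.
- ctrl.finish_job(): hands the job in; it is judged then, once.
The state is a dict: "t": time; "q": joint angles; "dq": joint speeds; "effort": joint torques, N m; "tool_pos": TCP position; "tool_rot": TCP orientation; "contact_force": force on the tool from outside, world axes, zero at the start; "wrist_torque": the same for the moment, N m; "opening": finger opening in m; "grip_force": force on a finger pad.
Only numpy, scipy, OpenCV 4.12 (cv2) and the standard library are available. Lean on these libraries where they do the work, as an engineer would, in place of code of your own. Each camera call takes 0.05 s, during which the arm holds its last target. There are 200 camera calls.

## Task

Make up the touch-up kit that goes out with a sculpture: the box must hold one paint pot, one sanding block and one roll of masking tape, a single piece in each of its three bins. One of the three is already in the box; take only the kinds still missing from the stock tray (not a second of the kind already there, and not the clay), pots standing upright, and leave the spare pieces and everything else on the bench where they are. Then bring the lid down gently until it is fully shut.

Things in the scene. Friction and masses are not known exactly. Their poses are not given: they have to be found in the camera images.
- kit_box: the base of the open plywood kit box, 118 (x) x 318 (y) x 32 (z) mm, fixed to the bench; origin at the centre of its underside; x points to the hinged back, y along the row of three bins, z up; its rim is 32 mm above the origin and 8 mm above the rims of the bins; sculptures hang over the bench behind its right end, their lowest parts about 0.38 m up
- bin_1: one of the three equal grey plastic inset bins that stand side by side in the kit box (they are fixed; their order along the box varies): inside 98 (x) x 96 (y) mm, 24 mm high, floor 3 mm thick; origin at the centre of its underside, x away from the robot toward the box's hinges
- bin_2: one of the three equal grey plastic inset bins that stand side by side in the kit box (they are fixed; their order along the box varies): inside 98 (x) x 96 (y) mm, 24 mm high, floor 3 mm thick; origin at the centre of its underside, x away from the robot toward the box's hinges
- bin_3: one of the three equal grey plastic inset bins that stand side by side in the kit box (they are fixed; their order along the box varies): inside 98 (x) x 96 (y) mm, 24 mm high, floor 3 mm thick; origin at the centre of its underside, x away from the robot toward the box's hinges
- lid (a joint): angle of the box's lid: 0 = shut, resting on the base; it starts standing open at about 1.8 to 2.0, past upright, leaning back; stop at 2.1. Stiff friction hinges hold it at any angle (about 2 to 3 N at its front edge moves it). The lid is a 38 mm deep hollow cover, 118 x 318 mm, with 34 mm of clear height in it above the base's rim
- lid_hinge (a point): middle of the lid's hinge axis, on the top of the box's back wall; the axis runs along the box's y
- lid_edge (a point): middle of the lid's top front edge, on its outside: 118 mm from the hinge axis toward the front and 38 mm above it when shut (at the very top of the standing lid when open)
- stock_tray: the wooden stock tray that holds the loose supplies, 225 (x) x 330 (y) mm, floor 7 mm thick, rim 13 mm high, fixed; origin at the centre of its underside, x away from the robot; the supplies stand in two rows of three about 100 mm apart; small ornaments hang behind its back left corner, about 0.35 m up
- pot_a: a screw-lidded paint pot, white lid and pale body, 52 mm across the lid, 48 mm across the body (below 40 mm), 52 mm tall, about 75 g; origin at the centre of its underside, z up; it stands either in a bin of the kit box or in the stock tray
- pot_b: a screw-lidded paint pot, white lid and pale body, 52 mm across the lid, 48 mm across the body (below 40 mm), 52 mm tall, about 75 g; origin at the centre of its underside, z up; like pot_a; it stands in the stock tray
- block_a: a cork sanding block with sandpaper on the sole, 44 (x) x 70 (y) x 28 (z) mm, brown, about 50 g; origin at the centre of its underside, z up; only its corky upper 25 mm can be gripped; it stands either in a bin of the kit box or in the stock tray
- block_b: a cork sanding block with sandpaper on the sole, 44 (x) x 70 (y) x 28 (z) mm, brown, about 50 g; origin at the centre of its underside, z up; only its corky upper 25 mm can be gripped; like block_a; it stands in the stock tray
- tape_a: a roll of masking tape lying flat, 71 mm across, 24 mm high, the open hole about 46 mm wide, wall about 12 mm thick, about 90 g; pinch it across its wall, one finger in the hole; origin at the centre of its underside, z along the roll's axis; it stands either in a bin of the kit box or in the stock tray
- tape_b: a roll of masking tape lying flat, 71 mm across, 24 mm high, the open hole about 46 mm wide, wall about 12 mm thick, about 90 g; pinch it across its wall, one finger in the hole; origin at the centre of its underside, z along the roll's axis; like tape_a; it lies in the stock tray
- clay: a lump of grey modelling clay, 37 x 53 x 25 mm, in the stock tray among the supplies; not part of the kit; origin at the centre of its underside
- marker: a marker pen lying in front of the box, 12 x 122 x 14 mm, origin at the middle of its underside; a bystander
- brush: a thin paint brush lying behind the stock tray, 10 x 183 x 9 mm, origin at the middle of its underside; a bystander
- maquette: a small white paper figure standing in front of the box, 54 x 83 x 85 mm, origin at the centre of its underside; a bystander

How it is judged:
By the outcome, as a careful person would: the job done as asked, in the order asked, and still so for the second after the job is handed in, with the robot touching nothing.
It also fails if it takes over 72 s, if anything falls off the work surface, if the arm or the gripper's body presses on something with over 40 N, if the wrist force passes 120 N, or if a joint passes its speed limit or range.

## Working session

There is one attempt and no reset: what is moved stays moved. The work goes in short steps, Python scripts to look and compute and a tool call to move; the robot and the scene stay as the last step left them, time stands still between calls to the robot, and variables do not carry over. Pictures are saved under pics/ and viewed, at most 11 in all, crops included, and the job is handed in when it is done.

Besides the shell and the picture viewer there is one more tool, called as name(argument=value, ...) on one line, values as JSON. jog_arm: Moves the arm, as the interface text tells. Its arguments: {"type":"object","properties":{"steps":{"type":"array"},"newtons":{"type":"number"}},"required":["steps"]}

```bash
mkdir -p pics; cat > h.py <<'E'
import numpy as np, cv2
from scipy.spatial.transform import Rotation as Ro
from station import ctrl
def cam(name, obs=None):
    ci=ctrl.camera_info(name); K=np.array(ci["camera_matrix"])
    if "R" in ci: R=np.array(ci["R"]); t=np.array(ci["t"]); return K,R,t
    o=obs or ctrl.get_obs(); T=np.eye(4); T[:3,:3]=Ro.from_rotvec(o["tool_rot"]).as_matrix(); T[:3,3]=o["tool_pos"]
    M=np.linalg.inv(T@np.array(ci["T_tool_cam"])); return K,M[:3,:3],M[:3,3]
def grab(name,tag):
    o=ctrl.get_obs(); c=cam(name,o); im,d=ctrl.get_image(name)
    cv2.imwrite(f"pics/{tag}.png",im[:,:,::-1]); np.savez(f"{tag}.npz",d=d,K=c[0],R=c[1],t=c[2],im=im)
def cloud(tag):
    z=np.load(f"{tag}.npz"); d=z["d"]; v,u=np.indices(d.shape)
    P=np.stack([u,v,np.ones_like(u)],-1)@np.linalg.inv(z["K"]).T*d[...,None]
    W=(P-z["t"])@z["R"]; W[d==0]=np.nan; return W
def ray(tag,u,v,zz):
    z=np.load(f"{tag}.npz"); r=z["R"].T@np.linalg.inv(z["K"])@[u,v,1]; c=-z["R"].T@z["t"]
    return c+r*(zz-c[2])/r[2]
E
python3 - <<'E'
from h import *
for n in("scene","top","wrist"): grab(n,n+"0")
o=ctrl.get_obs()
for k in("t","tool_pos","tool_rot","opening","contact_force"):print(k,np.round(o[k],4))
print(ctrl.camera_info("wrist")["T_tool_cam"])
for n in("scene","top"):
    K,R,t=cam(n);print(n,-R.T@t,K[0])
E
```

```text
t 0.15
tool_pos [0.2556 0.5698 0.2058]
tool_rot [-6.5740e-01 -3.0715e+00  2.4000e-03]
opening 0.0856
contact_force [-0.6597  0.5436  0.566 ]
[[ 5.14614620e-04 -9.60238115e-01 -2.79181836e-01  7.12037589e-02]
 [ 9.99999838e-01  5.62020728e-04 -8.97593756e-05 -1.20073195e-04]
 [ 2.43096352e-04 -2.79181745e-01  9.60238249e-01 -1.67124737e-01]
 [ 0.00000000e+00  0.00000000e+00  0.00000000e+00  1.00000000e+00]]
scene [-0.24189199 -0.50229088  0.88192591] [558.75065085   0.         314.51944146]
top [ 0.17419865 -0.04088914  1.27993343] [620.45158568   0.         320.86643295]
```

View pics/top0.png

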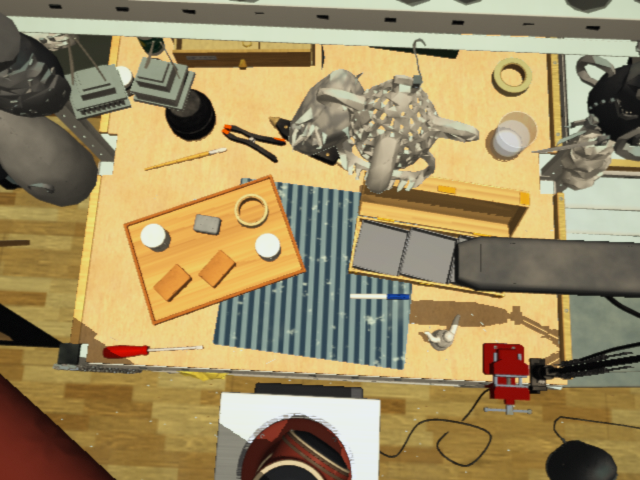

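View pics/scene0.png

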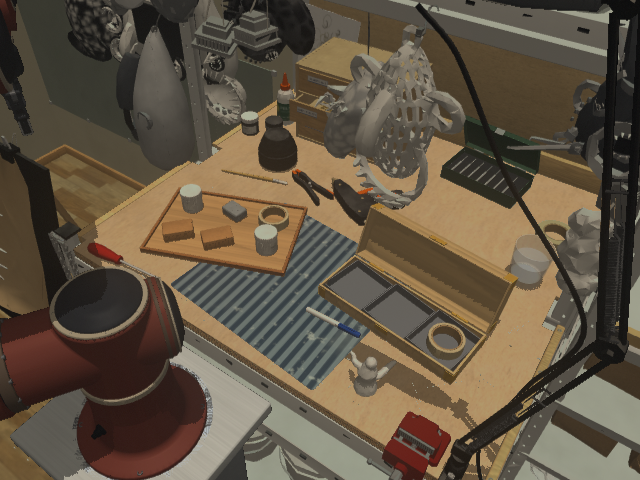

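The top view shows the tray with pots at (154,236) and (268,246), blocks at (172,282) and (217,268), clay at (207,224) and tape at (251,211). The box has bins at (381,247) and (428,255), and a dark lamp arm hides its right end. The scene view shows tape in the right bin at (446,341), so a pot and a block are missing. Next I'll measure from both views.

```bash
python3 - <<'E'
from h import *
T=cloud("top0");S=cloud("scene0")
for n,u,v in[("pot1",154,236),("pot2",268,246),("blk1",172,282),("blk2",217,268),("clay",207,224),("binL",381,247),("binM",428,255),("lamp",500,265),("lamp2",600,265),("marker",375,296),("fig",440,335),("bench",300,350),("sculpt",390,170),("sculpt2",420,130)]:print("top",n,np.round(T[v,u],3))
for n,u,v in[("pot1",191,188),("pot2",266,229),("blk1",178,227),("blk2",216,234),("binL",362,283),("binM",403,318),("binR",446,341),("lidtop",440,245)]:print("scn",n,np.round(S[v,u],3))
# segment by height in the region of tray/box
tim=np.load("top0.npz")["im"]
def blobs(W,lo,hi,box,mn):
    m=((W[...,2]>lo)&(W[...,2]<hi)&(W[...,0]>box[0])&(W[...,0]<box[1])&(W[...,1]>box[2])&(W[...,1]<box[3])).astype(np.uint8)
    n,l,st,_=cv2.connectedComponentsWithStats(m)
    for i in range(1,n):
        if st[i,4]<mn: continue
        P=W[l==i]; r=cv2.minAreaRect(P[:,:2].astype(np.float32)); 
        print(np.round(P.mean(0),3),"rect",np.round(r[0],3),np.round(r[1],3),round(r[2],1),st[i,4])
for nm,W in(("top",T),("scn",S)):
    print(nm,"pots");blobs(W,.05,.075,(.3,.75,.05,.5),60)
    print(nm,"blk");blobs(W,.027,.045,(.3,.75,.05,.5),60)
    print(nm,"box/lid");blobs(W,.025,.25,(.25,.75,-.45,.05),150)
E
python3 - <<'E'
import cv2
a=cv2.imread("pics/top0.png")[165:310,330:560]; b=cv2.imread("pics/scene0.png")[195:390,300:530]
a=cv2.resize(a,(476,300),interpolation=2); cv2.imwrite("pics/c0.png",cv2.hconcat([a[:, :400],cv2.resize(b,(354,300),interpolation=2)]))
c=cv2.imread("pics/top0.png")[165:335,110:320];cv2.imwrite("pics/c1.png",cv2.resize(c,None,fx=3.5,fy=3.5,interpolation=2))
E
```

```text
top pot1 [0.448 0.31  0.064]
top pot2 [0.438 0.079 0.062]
top blk1 [0.361 0.271 0.035]
top blk2 [0.393 0.182 0.038]
top clay [0.486 0.212 0.032]
top binL [ 0.459 -0.153  0.007]
top binM [ 0.446 -0.251  0.007]
top lamp [ 0.287 -0.198  0.724]
top lamp2 [ 0.29  -0.288  0.727]
top marker [ 0.354 -0.143  0.011]
top fig [ 0.277 -0.266  0.066]
top bench [ 0.239  0.006 -0.002]
top sculpt [ 0.494 -0.13   0.387]
top sculpt2 [ 0.594 -0.186  0.313]
scn pot1 [0.457 0.315 0.063]
scn pot2 [0.449 0.085 0.061]
scn blk1 [0.363 0.271 0.031]
scn blk2 [0.392 0.182 0.036]
scn binL [ 0.478 -0.146  0.008]
scn binM [ 0.443 -0.262  0.01 ]
scn binR [ 0.443 -0.356  0.009]
scn lidtop [ 0.537 -0.273  0.144]
top pots
[0.703 0.259 0.063] rect [0.71  0.267] [0.061 0.099] 13.6 498
[0.642 0.455 0.062] rect [0.641 0.458] [0.014 0.042] 18.4 106
[0.554 0.466 0.063] rect [0.562 0.468] [0.032 0.118] 74.5 272
[0.449 0.313 0.062] rect [0.449 0.313] [0.05 0.05] 5.5 508
[0.44  0.081 0.062] rect [0.44  0.082] [0.049 0.05 ] 25.2 499
top blk
[0.694 0.255 0.037] rect [0.702 0.257] [0.044 0.101] 26.0 179
[0.712 0.067 0.031] rect [0
[... 1202 characters left out ...]
 0.03 ] rect [0.709 0.064] [0.048 0.027] 2.5 97
[0.438 0.299 0.036] rect [0.44  0.302] [0.025 0.047] 46.0 124
[0.485 0.21  0.033] rect [0.485 0.211] [0.053 0.038] 78.7 238
[0.52  0.122 0.032] rect [0.521 0.122] [0.071 0.069] 13.3 287
[0.358 0.269 0.034] rect [0.361 0.271] [0.046 0.068] 48.9 444
[0.391 0.18  0.035] rect [0.393 0.182] [0.047 0.068] 52.2 464
[0.427 0.068 0.036] rect [0.428 0.071] [0.021 0.046] 35.0 121
scn box/lid
[ 0.58  -0.007  0.231] rect [ 0.586 -0.006] [0.05  0.059] 44.5 279
[ 0.545 -0.259  0.077] rect [ 0.551 -0.2  ] [0.381 0.5  ] 0.1 15617
[ 0.43  -0.357  0.032] rect [ 0.431 -0.357] [0.07  0.069] 54.6 541
[ 0.273 -0.281  0.056] rect [ 0.281 -0.283] [0.048 0.082] 30.4 727
```

View pics/c0.png

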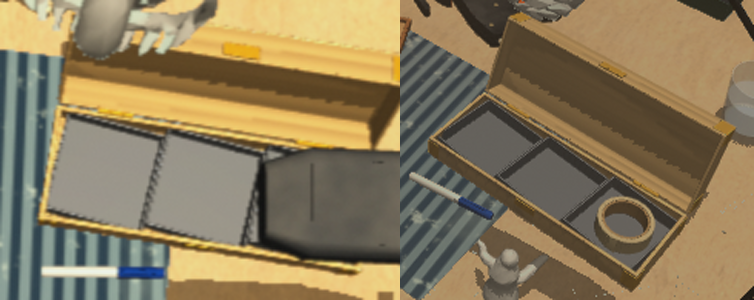

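View pics/c1.png

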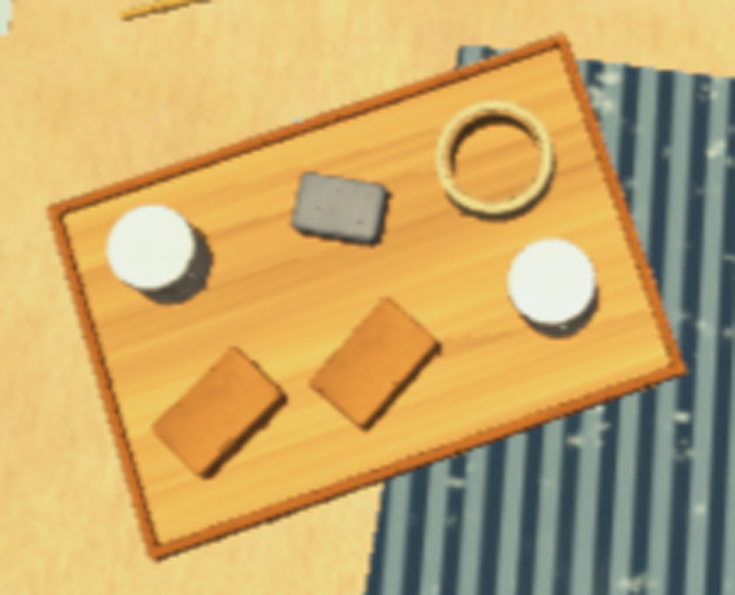

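The left crop shows the box rim: front-left corner at top px (350,271), back-left at (360,216), front rim at the right at (502,295). In the scene the rim corners are at (319.5,290.5), (454,375) and (485,335), and the lid's top edge runs from (373,203) to (514,278). The second crop confirms that the pieces are clear of one another. Now I'll fit the box pose and map the overhead obstacles.

```bash
python3 - <<'E'
from h import *
T=cloud("top0");S=cloud("scene0")
for n,u,v,z in[("FL",350.3,271.3,.032),("BL",360,215.7,.032),("FR",502.5,295.4,.032)]:print("top",n,np.round(ray("top0",u,v,z),4))
for n,u,v in[("FL",319.5,290.5),("FR",454,375),("BR",485,334.7)]:print("scn",n,np.round(ray("scene0",u,v,.032),4))
for n,u,v in[("lidTL",374,204),("lidTM",440,243),("lidTR",512,279)]:print("scn",n,np.round(S[v-1:v+2,u-1:u+2].reshape(-1,3)[::2],3).tolist())
A=np.concatenate([T.reshape(-1,3),S.reshape(-1,3)]);A=A[~np.isnan(A[:,0])]
for lo,hi in((.2,.9),):
  print("min z (cm) in 0.2..0.9; rows x .25...85 by 5cm, cols y .55..-.5")
  for x in np.arange(.2,.8,.05):
    r=[]
    for y in np.arange(.5,-.6,-.05):
      m=(A[:,0]>=x)&(A[:,0]<x+.05)&(A[:,1]>=y)&(A[:,1]<y+.05)&(A[:,2]>lo)&(A[:,2]<hi)
      r.append("%3d"%(100*A[m,2].min()) if m.sum()>2 else "  .")
    print("%.2f"%x," ".join(r))
E
```

```text
top FL [ 0.3997 -0.0893  0.032 ]
top BL [ 0.5181 -0.1054  0.032 ]
top FR [ 0.3644 -0.3981  0.032 ]
scn FL [ 0.3907 -0.0968  0.032 ]
scn FR [ 0.3648 -0.4024  0.032 ]
scn BR [ 0.4807 -0.4137  0.032 ]
scn lidTL [[0.697, -0.043, 0.03], [0.703, -0.046, 0.027], [0.572, -0.107, 0.141], [0.565, -0.108, 0.144], [0.567, -0.112, 0.144]]
scn lidTM [[0.541, -0.269, 0.147], [0.546, -0.271, 0.144], [0.539, -0.272, 0.147], [0.537, -0.271, 0.145], [0.54, -0.274, 0.145]]
scn lidTR [[0.535, -0.415, 0.142], [0.539, -0.418, 0.14], [0.535, -0.417, 0.141], [0.53, -0.417, 0.143], [0.532, -0.42, 0.143]]
min z (cm) in 0.2..0.9; rows x .25...85 by 5cm, cols y .55..-.5
0.20  24  29  48   .   .   .   .   .   .   .   .   .   .   .   .   .   .   .   .   .  20  20
0.25  29  47   .   .   .   .   .   .   .   .   .   .   .   .  69  69  65  57  51  46  42  23
0.30  46   .   .   .   .   .   .   .   .   .   .   .   .   .  70  71  63  58   .   .   .   .
0.35   .   .   .   .   .   .   .   .   .   .   .   .   .   .   .   .   .   .   .   .   .   .
0.40   .   .   .   .   .   .   .   .   .   .   .   .   .   .   .   .   .   .   .   .   .   .
0.45   .   .   .   .   .   .   .   .   .   .   .   .  33  31   .   .   .   .   .   .   .   .
0.50  20  20  41  41  45   .   .   .   .   .  34  35  20  20  20  21  38  39  39  41  38  38
0.55  22  20  40  34  33  34  38  38   .   .  20  20  20  20  20  31  37   .  39  39  20  20
0.60  20  20  20  35  33  33  41  38  52  49  26  20  27  24  49  49  49  49  44  43  20  21
0.65   .  20  20   .  33  41   .   .  56  56  56  56  30  30  56  56  56  56  46  46   .   .
0.70   .   .   .   .   .   .   .   .   .   .   .   .   .   .   .   .   .   .   .   .   .   .
0.75   .   .   .   .   .   .   .   .   .   .   .   .   .   .   .   .   .   .   .   .   .   .
0.80   .   .   .   .   .   .   .   .   .   .   .   .   .   .   .   .   .   .   .   .   .   .
```

jog_arm(steps=[{"linear": [-0.0314, -0.033, 0.0096], "delta_rot": [0, 0, 0], "grip": 0.065}, {"linear": [-0.0314, -0.033, 0.0096], "delta_rot": [0, 0, 0], "grip": 0.065}, {"linear": [-0.0314, -0.033, 0.0096], "delta_rot": [0, 0, 0], "grip": 0.065}, {"linear": [-0.0314, -0.033, 0.0096], "delta_rot": [0, 0, 0], "grip": 0.065}, {"linear": [-0.0314, -0.033, 0.0096], "delta_rot": [0, 0, 0], "grip": 0.065}, {"linear": [-0.0314, -0.033, 0.0096], "delta_rot": [0, 0, 0], "grip": 0.065}, {"linear": [-0.0314, -0.033, 0.0096], "delta_rot": [0, 0, 0], "grip": 0.065}, {"linear": [-0.0314, -0.033, 0.0096], "delta_rot": [0, 0, 0], "grip": 0.065}, {"linear": [-0.0314, -0.033, 0.0096], "delta_rot": [0, 0, 0], "grip": 0.065}, {"linear": [0, 0, 0], "delta_rot": [0, 0, 8], "grip": 0.065}], newtons=40)

```text
t: 1.15
tool_pos: [0.3924, 0.179, 0.1186]
tool_rot: [-0.885, -3.013, 0.004]
contact_force: [0.1, 0.6, 0.6]
opening: 0.0654
grip_force: 0.0
```

```bash
cat >> h.py <<'E'
def state():
    o=ctrl.get_obs(); R=Ro.from_rotvec(o["tool_rot"]).as_matrix(); p=np.array(o["tool_pos"])
    return o,p,R
def to(goal,yaw=None):
    o,p,R=state(); print("t %.2f"%o["t"],"p",p.round(4),"yaw_y %.1f"%np.degrees(np.arctan2(R[1,1],R[0,1])),"z",R[:,2].round(3),"op %.4f"%o["opening"],"tool delta",(R.T@(np.array(goal)-p)).round(4))
def blobs(W,lo,hi,box,mn):
    m=((W[...,2]>lo)&(W[...,2]<hi)&(W[...,0]>box[0])&(W[...,0]<box[1])&(W[...,1]>box[2])&(W[...,1]<box[3])).astype(np.uint8)
    n,l,st,_=cv2.connectedComponentsWithStats(m)
    for i in range(1,n):
        if st[i,4]<mn: continue
        P=W[l==i]; r=cv2.minAreaRect(P[:,:2].astype(np.float32))
        print(np.round(P.mean(0),4),"rect",np.round(r[0],4),np.round(r[1],3),round(r[2],1),st[i,4])
E
python3 - <<'E'
from h import *
grab("wrist","w1"); W=cloud("w1"); z=np.load("w1.npz"); print("cam",-z["R"].T@z["t"])
blobs(W,.025,.045,(.3,.5,.1,.35),200); print("floor",np.nanmedian(W[...,2][(abs(W[...,2]-.007)<.01)]))
to([.393,.183,.01])
# sculptures, eroded against mixed pixels
for n in("top0","scene0"):
  C=cloud(n); d=np.load(n+".npz")["d"]
  ok=(cv2.dilate(d,np.ones((3,3)))-cv2.erode(d,np.ones((3,3)))<.025)&(d>0)
  P=C[ok]; print(n)
  for x in np.arange(.4,.72,.04):
    r=[]
    for y in np.arange(.12,-.56,-.04):
      m=(P[:,0]>=x)&(P[:,0]<x+.04)&(P[:,1]>=y)&(P[:,1]<y+.04)&(P[:,2]>.16)&(P[:,2]<.9)
      r.append("%3d"%(100*P[m,2].min()) if m.sum()>2 else "  .")
    print("%.2f"%x," ".join(r))
E
```

```text
cam [0.33272508 0.21771054 0.28580685]
[0.3585 0.2718 0.0347] rect [0.36  0.272] [0.042 0.068] 49.1 6151
[0.4333 0.3011 0.0354] rect [0.4378 0.3035] [0.02  0.047] 39.8 815
[0.391  0.1849 0.0347] rect [0.3929 0.1837] [0.042 0.068] 52.9 4728
[0.4805 0.2294 0.0318] rect [0.4838 0.2249] [0.029 0.031] 82.6 851
[0.4732 0.1936 0.0309] rect [0.4782 0.1898] [0.011 0.035] 58.2 304
[0.4368 0.103  0.0356] rect [0.4396 0.1033] [0.028 0.007] 0.1 304
[0.4914 0.1266 0.0314] rect [0.4923 0.1255] [0.051 0.015] 89.9 784
floor 0.0021078322835406645
t 1.20 p [0.3922 0.1809 0.1193] yaw_y 57.0 z [-0.002 -0.001 -1.   ] op 0.0650 tool delta [0.0003 0.0023 0.1093]
top0
0.40   .   .   .   .   .   .   .   .   .   .   .   .   .   .   .   .   .
0.44   .   .   .   .   .   .  33  34   .   .   .   .   .   .   .   .   .
0.48   .   .   .   .   .   .  35  35  22   .   .   .   .   .   .   .  41
0.52   .   .   .  33  32  21  19  18  19  24  38   .  40  40  41  40  16
0.56   .   .   .  25  25  21  19  35  41  37   .   .   .  41  41  16  16
0.60  53  53  53  28  35  38  28  53  53  53  53  53  53  44  43  20  23
0.64  52  52  52  52  36  40  52  52  52  52  52  53  53  44  44  53  17
0.68   .   .   .   .   .   .   .   .   .   .   .   .   .   .   .   .   .
scene0
0.40   .   .   .   .   .   .   .   .   .   .   .   .   .   .   .   .   .
0.44   .   .   .   .   .   .  32  32   .   .   .   .   .   .   .   .   .
0.48   .   .   .   .   .   .  35  31  20   .   .   .   .   .   .   .  40
0.52   .   .   .  33  31  21  18  18  19  22  37   .  40  40  41  40  16
0.56   .   .   .  20  20  20  18  19  24  33   .   .   .  41  41  18  16
0.60   .   .  50  50  20  38  49  50  49  50  50  50  49  44  44   .  28
0.64   .   .   .   .   .   .  53  53  53  50  50  52  51  44  44   .   .
0.68   .   .   .   .   .   .   .   .   .   .   .   .   .  56   .   .   .
```

View pics/w1.png

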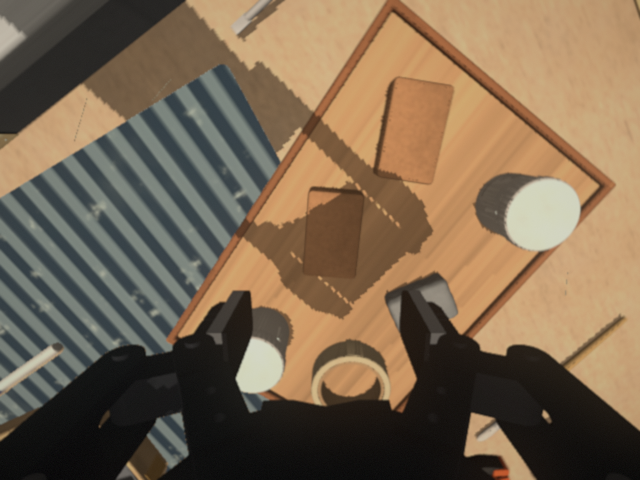

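The wrist view shows the target block at (333,232) and clear finger room around it. All three cameras put its centre at (0.393, 0.184) with its top at z = 0.035. A sculpture hangs low behind the box's left end, so I'll grasp with the hand leaning back 15°.

jog_arm(steps=[{"linear": [-0.004, 0.0028, 0], "delta_rot": [0, 0, 0], "grip": 0.065}, {"linear": [0, 0, 0], "delta_rot": [0, 0, 4], "grip": 0.065}, {"linear": [0, 0, 0], "delta_rot": [0, -7.5, 0], "grip": 0.065}, {"linear": [0, 0, 0], "delta_rot": [0, -7.5, 0], "grip": 0.065}, {"linear": [0.0104, 0, 0.0386], "delta_rot": [0, 0, 0], "grip": 0.065}, {"linear": [0.0104, 0, 0.0386], "delta_rot": [0, 0, 0], "grip": 0.065}, {"linear": [0.0057, 0, 0.0213], "delta_rot": [0, 0, 0], "grip": 0.065}, {"linear": [0, 0, 0], "delta_rot": [0, 0, 0], "grip": 0.065}], newtons=40)

```text
t: 2.0
tool_pos: [0.3935, 0.1837, 0.0146]
tool_rot: [0.891, 2.756, -0.126]
contact_force: [0.2, -0.3, -0.1]
opening: 0.0653
grip_force: 0.0
```

jog_arm(steps=[{"linear": [0, 0, 0], "delta_rot": [0, 0, 0], "grip": 0.035}, {"linear": [0, 0, 0], "delta_rot": [0, 0, 0], "grip": 0.035}, {"linear": [0, 0, 0], "delta_rot": [0, 0, 0], "grip": 0.035}, {"linear": [0, 0, 0], "delta_rot": [0, 0, 0], "grip": 0.035}, {"linear": [0, 0, 0], "delta_rot": [0, 0, 0], "grip": 0.035}], newtons=40)

```text
t: 2.5
tool_pos: [0.3975, 0.184, 0.0193]
tool_rot: [0.897, 2.746, -0.117]
contact_force: [0.3, 0.9, 0.2]
opening: 0.0349
grip_force: 0.0
```

```bash
python3 - <<'E'
from h import *
o,p,R=state(); print("q",np.round(o["q"],3)); to([.393,.1837,.011])
E
```

```text
q [ 0.42  -0.287  2.274 -0.264  1.036 -0.398]
t 2.50 p [0.3975 0.184  0.0193] yaw_y 53.8 z [ 0.21  -0.152 -0.966] op 0.0349 tool delta [ 0.0055 -0.0029  0.0071]
```

```bash
python3 - <<'E'
from h import *
grab("wrist","w2"); grab("scene","s2"); to([.393,.1837,.011])
blobs(cloud("s2"),.025,.045,(.3,.5,.1,.35),100)
a=cv2.imread("pics/w2.png"); b=cv2.imread("pics/s2.png")[150:330,110:350]
cv2.imwrite("pics/c2.png",cv2.hconcat([cv2.resize(a,(400,300)),cv2.resize(b,(400,300),interpolation=2)]))
E
```

```text
t 2.60 p [0.3972 0.1839 0.0188] yaw_y 53.8 z [ 0.21  -0.152 -0.966] op 0.0346 tool delta [ 0.0052 -0.0026  0.0067]
[0.4823 0.2091 0.0322] rect [0.4847 0.212 ] [0.057 0.035] 83.5 249
[0.3578 0.2682 0.0343] rect [0.3605 0.271 ] [0.046 0.068] 48.7 467
[0.3901 0.1772 0.0338] rect [0.3934 0.1825] [0.046 0.069] 54.4 381
```

View pics/c2.png

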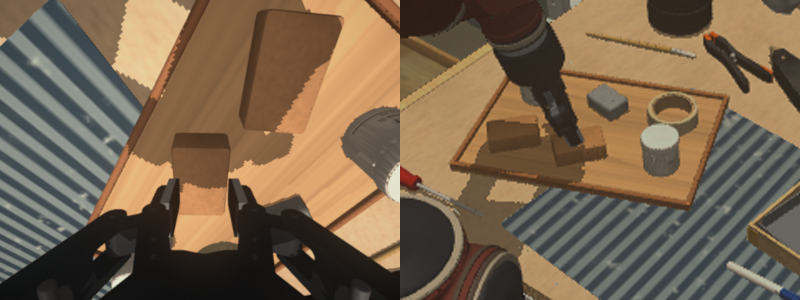

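The fingers have closed to 35 mm without touching the block, which has not moved. I'll check the fingertips' true position against the block using depth.

```bash
python3 - <<'E'
from h import *
W=cloud("w2"); z=np.load("w2.npz");o,p,R=state(); Tm=(W-p)@R
blobs(W,.02,.06,(.3,.5,.1,.35),200)
for v in range(250,360,12):
    print(v,[ (u,*np.round(1000*Tm[v,u]).tolist(),round(1000*float(W[v,u,2]))) for u in(275,282,370,385) if z["d"][v,u]>0])
C=cloud("s2")
m=(C[...,2]>.04)&(C[...,2]<.09)&(C[...,0]>.33)&(C[...,0]<.45)&(C[...,1]>.12)&(C[...,1]<.25)
P=(C[m]-p)@R; print("scene finger pts tool frame: n",len(P),"max z pts",np.round(1000*P[np.argsort(-P[:,2])[:8]]).tolist())
print("q",np.round(o["q"],3),"torque",np.round(o["wrist_torque"],2),np.round(o["contact_force"],1),o["grip_force"])
E
```

```text
[0.3549 0.2737 0.0343] rect [0.3598 0.272 ] [0.042 0.067] 49.1 23546
[0.4319 0.3004 0.0395] rect [0.4358 0.3026] [0.02  0.048] 35.6 6913
[0.3854 0.189  0.035 ] rect [0.3903 0.181 ] [0.05  0.068] 53.0 10890
[0.3969 0.2106 0.0531] rect [0.4033 0.2094] [0.014 0.025] 53.6 649
[0.4713 0.2301 0.0249] rect [0.4723 0.2276] [0.038 0.015] 55.2 608
250 [(275, 24.0, -22.0, -22.0, 34), (282, 25.0, -19.0, -25.0, 36), (370, 15.0, 24.0, 6.0, 9), (385, 15.0, 32.0, 7.0, 8)]
262 [(275, 18.0, -23.0, -19.0, 33), (282, 19.0, -20.0, -22.0, 35), (370, 8.0, 24.0, 8.0, 9), (385, 8.0, 32.0, 8.0, 9)]
274 [(275, -0.0, -28.0, 10.0, 9), (282, 12.0, -20.0, -21.0, 36), (370, -0.0, 25.0, 10.0, 9), (385, -0.0, 33.0, 10.0, 9)]
286 [(275, 11.0, -22.0, -32.0, 47), (282, 11.0, -19.0, -32.0, 47), (370, 11.0, 19.0, -31.0, 46), (385, -8.0, 34.0, 12.0, 9)]
298 [(275, 11.0, -20.0, -44.0, 58), (282, 10.0, -18.0, -41.0, 55), (370, 11.0, 18.0, -44.0, 58), (385, 12.0, 23.0, -44.0, 58)]
310 [(275, 11.0, -19.0, -53.0, 67), (282, 5.0, -18.0, -42.0, 58), (370, 7.0, 17.0, -46.0, 61), (385, 11.0, 22.0, -54.0, 68)]
322 [(275, 11.0, -17.0, -62.0, 76), (282, 1.0, -17.0, -44.0, 61), (370, 2.0, 18.0, -46.0, 63), (385, 11.0, 21.0, -62.0, 76)]
334 [(275, 7.0, -17.0, -63.0, 77), (282, -3.0, -17.0, -46.0, 64), (370, -2.0, 17.0, -49.0, 66), (385, 8.0, 20.0, -64.0, 79)]
346 [(275, 2.0, -18.0, -63.0, 79), (282, -8.0, -17.0, -47.0, 66), (370, -7.0, 18.0, -49.0, 68), (385, 11.0, 18.0, -77.0, 90)]
358 [(275, -2.0, -18.0, -64.0, 81), (282, -66.0, -29.0, 28.0, 9), (370, -66.0, 29.0, 28.0, 9), (385, 18.0, 15.0, -92.0, 103)]
scene finger pts tool frame: n 110 max z pts [[-5.0, -21.0, -25.0], [-1.0, -23.0, -26.0], [-3.0, -22.0, -26.0], [1.0, -23.0, -27.0], [6.0, -23.0, -27.0], [8.0, -23.0, -28.0], [-9.0, -22.0, -30.0], [-9.0, -25.0, -30.0]]
q [ 0.42  -0.286  2.274 -0.264  1.036 -0.397] torque [0.07 0.1  0.  ] [-0.1  0.3 -0.2] 0.0
```

```bash
python3 - <<'E'
from h import *
Z=np.load("w1.npz"); K,R,t,d=Z["K"],Z["R"],Z["t"],Z["d"]
Tc=np.array(ctrl.camera_info("wrist")["T_tool_cam"])
v,u=np.indices(d.shape); P=(np.stack([u,v,np.ones_like(u)],-1)@np.linalg.inv(K).T*d[...,None])@Tc[:3,:3].T+Tc[:3,3]
for v in range(270,345,6):
  s=[]
  for lo,hi in((200,320),(320,450)):
    q=P[v,lo:hi]; m=(d[v,lo:hi]>0)&(q[:,2]<-.005)&(q[:,2]>-.12)
    s.append([int(m.sum())]+([np.round(1000*q[m].min(0)).tolist(),np.round(1000*q[m].max(0)).tolist()] if m.any() else []))
  print(v,s)
E
```

```text
270 [[0], [0]]
276 [[0], [0]]
282 [[0], [0]]
288 [[0], [0]]
294 [[21, [8.0, -39.0, -40.0], [12.0, -33.0, -32.0]], [21, [8.0, 32.0, -40.0], [12.0, 39.0, -31.0]]]
300 [[25, [5.0, -39.0, -46.0], [12.0, -33.0, -32.0]], [25, [6.0, 32.0, -46.0], [12.0, 39.0, -33.0]]]
306 [[40, [2.0, -46.0, -51.0], [12.0, -33.0, -31.0]], [40, [2.0, 32.0, -51.0], [12.0, 45.0, -32.0]]]
312 [[45, [-0.0, -46.0, -55.0], [12.0, -32.0, -33.0]], [45, [-1.0, 32.0, -56.0], [12.0, 45.0, -32.0]]]
318 [[50, [-4.0, -46.0, -60.0], [12.0, -33.0, -31.0]], [50, [-4.0, 32.0, -60.0], [12.0, 46.0, -30.0]]]
324 [[53, [-7.0, -46.0, -64.0], [12.0, -32.0, -32.0]], [51, [-6.0, 32.0, -64.0], [12.0, 45.0, -32.0]]]
330 [[52, [-9.0, -45.0, -68.0], [12.0, -32.0, -32.0]], [51, [-9.0, 32.0, -68.0], [12.0, 43.0, -32.0]]]
336 [[51, [-9.0, -39.0, -74.0], [14.0, -32.0, -37.0]], [49, [-10.0, 32.0, -73.0], [13.0, 38.0, -36.0]]]
342 [[49, [-10.0, -38.0, -76.0], [13.0, -32.0, -40.0]], [47, [-10.0, 32.0, -77.0], [13.0, 37.0, -41.0]]]
```

jog_arm(steps=[{"linear": [-0.0104, 0, -0.0386], "delta_rot": [0, 0, 0], "grip": 0.065}, {"linear": [0, 0, 0], "delta_rot": [0, 0, 0], "grip": 0.065}, {"linear": [0, 0, 0], "delta_rot": [0, 0, 0], "grip": 0.065}, {"linear": [0, 0, 0], "delta_rot": [0, 0, 0], "grip": 0.065}])

```text
t: 3.0
tool_pos: [0.3963, 0.1835, 0.0575]
tool_rot: [0.897, 2.749, -0.12]
contact_force: [0.6, -0.0, 0.2]
opening: 0.065
grip_force: 0.0
```

```bash
python3 - <<'E'
from h import *
to([.393,.1837,.011]); grab("scene","s3"); C=cloud("s3"); blobs(C,.025,.045,(.3,.5,.1,.35),100)
o,p,R=state();m=(C[...,2]>.045)&(C[...,2]<.12)&(C[...,0]>.3)&(C[...,0]<.47)&(C[...,1]>.12)&(C[...,1]<.27)
P=(C[m]-p)@R; print(np.round(1000*P[np.argsort(-P[:,2])[:12]]).tolist())
cv2.imwrite("pics/c3.png",cv2.resize(cv2.imread("pics/s3.png")[140:280,130:330],(800,560),interpolation=2))
E
```

```text
t 3.00 p [0.3963 0.1835 0.0575] yaw_y 53.8 z [ 0.208 -0.153 -0.966] op 0.0650 tool delta [ 0.0147 -0.0017  0.0442]
[0.4823 0.2094 0.0324] rect [0.4831 0.2134] [0.056 0.033] 88.9 240
[0.3581 0.2681 0.0341] rect [0.3608 0.2709] [0.048 0.068] 47.6 470
[0.3907 0.1799 0.0342] rect [0.3933 0.1825] [0.048 0.068] 52.9 484
[[5.0, -36.0, -30.0], [3.0, -36.0, -32.0], [9.0, -36.0, -32.0], [7.0, -37.0, -32.0], [-4.0, -38.0, -32.0], [-9.0, -38.0, -33.0], [0.0, -39.0, -33.0], [-7.0, 35.0, -34.0], [-10.0, -37.0, -35.0], [-8.0, -37.0, -36.0], [-10.0, 33.0, -37.0], [-9.0, 30.0, -37.0]]
```

View pics/c3.png

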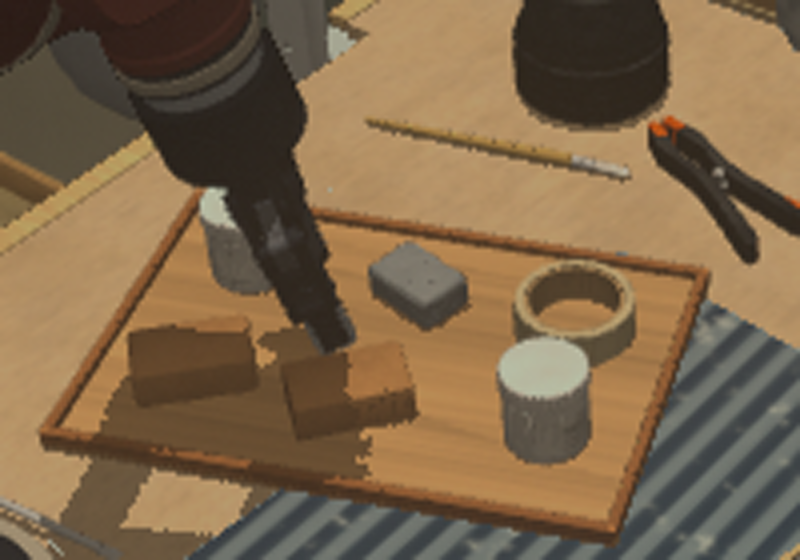

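The crop shows the fingers clear above the unmoved block at (350,385). Wrist and scene depth agree that the fingertips end 31 mm behind the reported TCP at 65 mm opening, so the last grasp was too high. I'll go lower to allow for this.

jog_arm(steps=[{"linear": [0.0034, -0.0024, 0.0231], "delta_rot": [0, 0, 0], "grip": 0.065}, {"linear": [0.0034, 0, 0.0231], "delta_rot": [0, 0, 0], "grip": 0.065}, {"linear": [0.0034, 0, 0.0115], "delta_rot": [0, 0, 0], "grip": 0.065}, {"linear": [0, 0, 0.0115], "delta_rot": [0, 0, 0], "grip": 0.065}, {"linear": [0, 0, 0], "delta_rot": [0, 0, 0], "grip": 0.065}])

```text
t: 3.55
tool_pos: [0.4007, 0.1764, -0.013]
tool_rot: [0.898, 2.75, -0.122]
contact_force: [-0.4, 0.3, -0.7]
opening: 0.0649
grip_force: 0.0
```

jog_arm(steps=[{"linear": [0, 0, 0], "delta_rot": [0, 0, 0], "grip": 0.035}, {"linear": [0, 0, 0], "delta_rot": [0, 0, 0], "grip": 0.035}, {"linear": [0, 0, 0], "delta_rot": [0, 0, 0], "grip": 0.035}, {"linear": [0, 0, 0], "delta_rot": [0, 0, 0], "grip": 0.035}], newtons=40)

```text
t: 3.95
tool_pos: [0.4029, 0.1776, -0.01]
tool_rot: [0.897, 2.746, -0.116]
contact_force: [0.4, 1.3, 2.0]
opening: 0.0416
grip_force: 42.9
```

jog_arm(steps=[{"linear": [-0.0084, 0, -0.0314], "delta_rot": [0, 0, 0], "grip": 0.035}, {"linear": [-0.0084, 0, -0.0314], "delta_rot": [0, 0, 0], "grip": 0.035}, {"linear": [-0.0075, -0.0348, 0.002], "delta_rot": [0, 0, 0], "grip": 0.035}, {"linear": [-0.0075, -0.0348, 0.002], "delta_rot": [0, 0, 0], "grip": 0.035}, {"linear": [-0.0075, -0.0348, 0.002], "delta_rot": [0, 0, 0], "grip": 0.035}, {"linear": [0, 0, 0], "delta_rot": [-1.94, 0, -7.25], "grip": 0.035}, {"linear": [0, 0, 0], "delta_rot": [-1.94, 0, -7.25], "grip": 0.035}, {"linear": [0, 0, 0], "delta_rot": [-1.94, 0, -7.25], "grip": 0.035}, {"linear": [0, 0, 0], "delta_rot": [-1.94, 0, -7.25], "grip": 0.035}, {"linear": [0, 0, 0], "delta_rot": [0, 0, 0], "grip": 0.035}])

```text
t: 4.95
tool_pos: [0.359, 0.0784, 0.0539]
tool_rot: [0.158, 2.875, -0.021]
contact_force: [0.6, -0.3, -0.7]
opening: 0.041
grip_force: 42.5
```

```bash
python3 - <<'E'
from h import *
to([.42,-.13,.055]); grab("wrist","w4"); grab("top","t4"); W=cloud("w4"); blobs(cloud("t4"),.02,.13,(.3,.44,.02,.14),100)
o,p,R=state(); print("q",np.round(o["q"],3),"tool x,y",R[:,0].round(3),R[:,1].round(3),o["grip_force"])
# box front rim from wrist + top depth
for tag in("w4","t4"):
  C=cloud(tag); m=(C[...,2]>.026)&(C[...,2]<.040)&(C[...,0]>.33)&(C[...,0]<.53)&(C[...,1]>-.45)&(C[...,1]<-.07)
  P=C[m]; print(tag,len(P), "rect",cv2.minAreaRect(P[:,:2].astype(np.float32)) if len(P) else None)
  for y in np.arange(-.12,-.42,-.04):
    s=P[abs(P[:,1]-y)<.006]
    if len(s)>3: print("  y %.2f xmin %.4f z %.4f"%(y,np.percentile(s[:,0],3),np.median(s[:,2])))
E
```

```text
t 4.95 p [0.359  0.0784 0.0539] yaw_y 83.7 z [ 0.258 -0.028 -0.966] op 0.0410 tool delta [-0.0808 -0.2005  0.0205]
[0.4277 0.0798 0.057 ] rect [0.4276 0.0814] [0.049 0.024] 89.4 312
[0.3759 0.0752 0.0984] rect [0.3758 0.0775] [0.042 0.013] 83.5 125
q [ 0.047 -0.788  2.518 -0.045  1.153 -1.4  ] tool x,y [-0.96   0.107 -0.259] [0.111 0.994 0.   ] 42.498106956481934
w4 3020 rect ((0.4676821231842041, -0.15098869800567627), (0.07588011771440506, 0.18548528850078583), 57.006256103515625)
  y -0.12 xmin 0.3954 z 0.0309
  y -0.20 xmin 0.4899 z 0.0309
t4 3315 rect ((0.4595035910606384, -0.25102752447128296), (0.3187449276447296, 0.1599963903427124), 83.55997467041016)
  y -0.12 xmin 0.3969 z 0.0350
  y -0.16 xmin 0.3926 z 0.0341
  y -0.20 xmin 0.3877 z 0.0319
  y -0.24 xmin 0.3814 z 0.0325
  y -0.28 xmin 0.3779 z 0.0331
  y -0.32 xmin 0.3734 z 0.0333
  y -0.36 xmin 0.3686 z 0.0340
  y -0.40 xmin 0.3646 z 0.0331
```

View pics/t4.png

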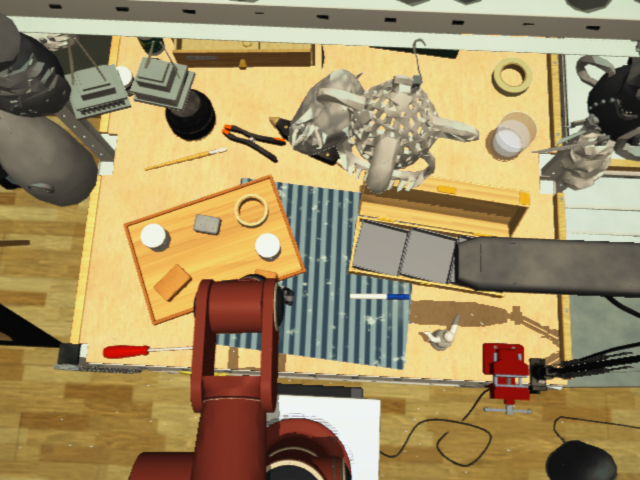

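The top view shows the block held at (258,275) under the wrist, and nothing else has moved. The box fits at centre (0.440, -0.251), yaw -6.5°. Before moving under the sculpture I'll check how tall the arm stands above the TCP.

```bash
python3 - <<'E'
from h import *
C=cloud("t4"); B=cloud("top0")
m=(C[...,2]>.1)&(abs(C[...,2]-B[...,2])>.03)&(C[...,0]>-.05)
P=C[m]
for x in np.arange(-.05,.45,.03):
  s=P[(P[:,0]>=x)&(P[:,0]<x+.03)]
  if len(s): print("x %.2f zmax %.3f zmin %.3f y %.3f..%.3f"%(x,s[:,2].max(),s[:,2].min(),s[:,1].min(),s[:,1].max()))
d=np.load("scene0.npz")["d"];S=cloud("scene0")
ok=(cv2.dilate(d,np.ones((3,3)))-cv2.erode(d,np.ones((3,3)))<.025)&(d>0)&(S[...,0]>.4)&(S[...,0]<.6)&(S[...,1]<0)&(S[...,1]>-.3)&(S[...,2]>.16)&(S[...,2]<.6)
Q=S[ok]
for x in np.arange(.4,.6,.025): 
  s=Q[(Q[:,0]>=x)&(Q[:,0]<x+.025)]
  if len(s): i=s[:,2].argsort()[:60]; print("sc x %.3f n%d lowest"%(x,len(s)),np.round(s[i][::15],3).tolist())
E
```

```text
x 0.01 zmax 0.301 zmin 0.247 y -0.092..0.251
x 0.04 zmax 0.459 zmin 0.100 y -0.090..0.243
x 0.07 zmax 0.451 zmin 0.391 y 0.030..0.127
x 0.10 zmax 0.439 zmin 0.372 y 0.033..0.137
x 0.13 zmax 0.425 zmin 0.339 y 0.025..0.140
x 0.16 zmax 0.415 zmin 0.320 y 0.025..0.141
x 0.19 zmax 0.408 zmin 0.319 y 0.027..0.143
x 0.22 zmax 0.404 zmin 0.313 y 0.028..0.145
x 0.25 zmax 0.401 zmin 0.321 y 0.022..0.153
x 0.28 zmax 0.397 zmin 0.172 y 0.020..0.154
x 0.31 zmax 0.386 zmin 0.134 y 0.017..0.147
x 0.34 zmax 0.259 zmin 0.100 y 0.025..0.143
x 0.37 zmax 0.106 zmin 0.100 y 0.058..0.097
sc x 0.450 n45 lowest [[0.474, -0.12, 0.331], [0.474, -0.117, 0.342], [0.475, -0.128, 0.35]]
sc x 0.475 n734 lowest [[0.495, -0.127, 0.316], [0.479, -0.112, 0.324], [0.475, -0.12, 0.328], [0.486, -0.13, 0.33]]
sc x 0.500 n626 lowest [[0.524, -0.166, 0.205], [0.521, -0.184, 0.223], [0.517, -0.192, 0.243], [0.525, -0.143, 0.335]]
sc x 0.525 n3616 lowest [[0.539, -0.156, 0.183], [0.548, -0.111, 0.191], [0.54, -0.178, 0.193], [0.535, -0.134, 0.195]]
sc x 0.550 n3047 lowest [[0.558, -0.114, 0.181], [0.555, -0.112, 0.187], [0.559, -0.11, 0.188], [0.558, -0.112, 0.19]]
sc x 0.575 n1288 lowest [[0.599, -0.008, 0.204], [0.578, -0.082, 0.217], [0.585, -0.015, 0.222], [0.577, -0.074, 0.226]]
```

jog_arm(steps=[{"linear": [-0.0187, -0.0355, 0.0091], "delta_rot": [0, 0, 0], "grip": 0.035}, {"linear": [-0.0187, -0.0355, 0.0091], "delta_rot": [0, 0, 0], "grip": 0.035}, {"linear": [-0.0187, -0.0355, 0.0091], "delta_rot": [0, 0, 0], "grip": 0.035}, {"linear": [-0.0187, -0.0355, 0.0091], "delta_rot": [0, 0, 0], "grip": 0.035}, {"linear": [-0.0187, -0.0355, 0.0091], "delta_rot": [0, 0, 0], "grip": 0.035}, {"linear": [-0.0187, -0.0355, 0.0091], "delta_rot": [0, 0, 0], "grip": 0.035}, {"linear": [0, 0, 0], "delta_rot": [0, 0, 0], "grip": 0.035}, {"linear": [0, 0, 0], "delta_rot": [0, 0, 0], "grip": 0.035}])

```text
t: 5.85
tool_pos: [0.458, -0.1458, 0.0295]
tool_rot: [0.158, 2.878, -0.019]
contact_force: [0.0, 0.4, -1.1]
opening: 0.0412
grip_force: 42.5
```

```bash
python3 - <<'E'
from h import *
to([.4574,-.1467,-.011]); grab("scene","s5"); C=cloud("s5"); blobs(C,.055,.09,(.38,.52,-.25,-.08),60)
cv2.imwrite("pics/c5.png",cv2.resize(cv2.imread("pics/s5.png")[140:400,290:530],(553,600),interpolation=2))
E
```

```text
t 5.85 p [ 0.458  -0.1458  0.0295] yaw_y 83.7 z [ 0.255 -0.027 -0.967] op 0.0412 tool delta [ 0.0109 -0.001   0.039 ]
[ 0.4295 -0.1447  0.0723] rect [ 0.4326 -0.142 ] [0.068 0.047] 74.4 539
```

View pics/c5.png

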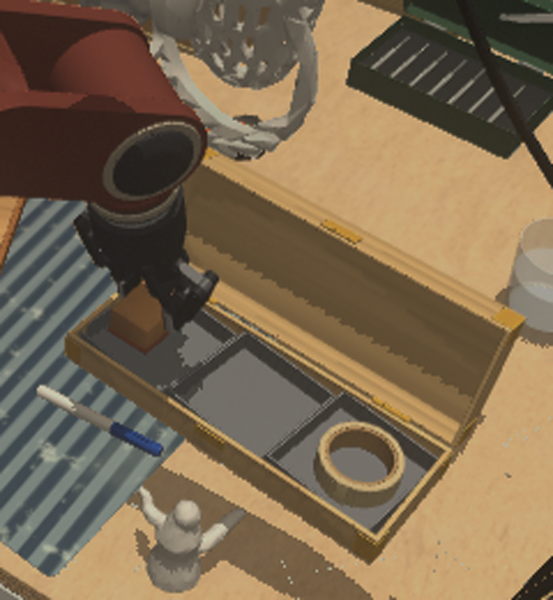

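The block hangs over the left bin at crop (137,322), clear of the rims, so I'll lower it and release.

jog_arm(steps=[{"linear": [0.0036, 0, 0.013], "delta_rot": [0, 0, 0], "grip": 0.035}, {"linear": [0.0036, 0, 0.013], "delta_rot": [0, 0, 0], "grip": 0.035}, {"linear": [0.0018, -0.001, 0.0065], "delta_rot": [0, 0, 0], "grip": 0.035}, {"linear": [0.0018, 0, 0.0065], "delta_rot": [0, 0, 0], "grip": 0.035}, {"linear": [0, 0, 0], "delta_rot": [0, 0, 0], "grip": 0.035}, {"linear": [0, 0, 0], "delta_rot": [0, 0, 0], "grip": 0.035}])

```text
t: 6.5
tool_pos: [0.458, -0.1465, -0.0099]
tool_rot: [0.154, 2.875, -0.021]
contact_force: [0.2, 0.1, -1.4]
opening: 0.0413
grip_force: 43.0
```

jog_arm(steps=[{"linear": [0, 0, 0], "delta_rot": [0, 0, 0], "grip": 0.056}, {"linear": [0, 0, 0], "delta_rot": [0, 0, 0], "grip": 0.056}, {"linear": [0, 0, 0], "delta_rot": [0, 0, 0], "grip": 0.056}, {"linear": [-0.0036, 0, -0.013], "delta_rot": [0, 0, 0], "grip": 0.056}, {"linear": [-0.0072, 0, -0.026], "delta_rot": [0, 0, 0], "grip": 0.056}, {"linear": [-0.0072, 0, -0.026], "delta_rot": [0, 0, 0], "grip": 0.056}, {"linear": [0.036, 0, -0.013], "delta_rot": [0, 0, 0], "grip": 0.065}])

```text
t: 7.2
tool_pos: [0.4248, -0.1451, 0.0665]
tool_rot: [0.151, 2.868, -0.027]
contact_force: [-0.2, 0.0, 2.3]
opening: 0.0649
grip_force: 0.0
```

```bash
python3 - <<'E'
from h import *
to([.36,-.05,.08]); grab("scene","s6"); C=cloud("s6"); blobs(C,.025,.045,(.41,.50,-.2,-.1),60); blobs(C,.05,.07,(.38,.5,.03,.13),60)
E
```

```text
t 7.20 p [ 0.4248 -0.1451  0.0665] yaw_y 83.9 z [ 0.265 -0.032 -0.964] op 0.0649 tool delta [ 0.0681  0.0876 -0.0333]
[ 0.4378 -0.147   0.0342] rect [ 0.4454 -0.1453] [0.045 0.069] 85.6 484
[0.4369 0.0769 0.0606] rect [0.4391 0.0791] [0.052 0.049] 21.8 359
```

jog_arm(steps=[{"linear": [0.0046, 0.0445, -0.0014], "delta_rot": [0, 0, 0], "grip": 0.065}, {"linear": [0.0046, 0.0445, -0.0014], "delta_rot": [0, 0, 0], "grip": 0.065}, {"linear": [0.0046, 0.0445, -0.0014], "delta_rot": [0, 0, 0], "grip": 0.065}, {"linear": [0.0046, 0.0445, -0.0014], "delta_rot": [0, 0, 0], "grip": 0.065}, {"linear": [0.0046, 0.0445, -0.0014], "delta_rot": [0, 0, 0], "grip": 0.065}, {"linear": [-0.0255, 0.0028, 0.007], "delta_rot": [0, 0, 0], "grip": 0.065}, {"linear": [0, 0, 0], "delta_rot": [0, 0, 0], "grip": 0.065}, {"linear": [0, 0, 0], "delta_rot": [0, 0, 0], "grip": 0.065}])

```text
t: 8.05
tool_pos: [0.4466, 0.0811, 0.0607]
tool_rot: [0.154, 2.878, -0.021]
contact_force: [0.3, 0.5, -0.7]
opening: 0.0653
grip_force: 0.0
```

```bash
python3 - <<'E'
from h import *
grab("wrist","w7"); blobs(cloud("w7"),.052,.075,(.38,.5,.03,.13),60)
to([.4514,.0787,.009])
E
```

```text
[0.4358 0.0808 0.0609] rect [0.4389 0.0802] [0.05 0.05] 27.0 6680
t 8.10 p [0.4464 0.0806 0.0607] yaw_y 83.8 z [ 0.256 -0.028 -0.966] op 0.0654 tool delta [ 0.0083 -0.0013  0.0513]
```

jog_arm(steps=[{"linear": [0.0021, -0.0012, 0.0128], "delta_rot": [0, 0, 0], "grip": 0.065}, {"linear": [0.0021, 0, 0.0128], "delta_rot": [0, 0, 0], "grip": 0.065}, {"linear": [0.0021, 0, 0.0128], "delta_rot": [0, 0, 0], "grip": 0.065}, {"linear": [0.0021, 0, 0.0128], "delta_rot": [0, 0, 0], "grip": 0.065}, {"linear": [0, 0, 0], "delta_rot": [0, 0, 0], "grip": 0.065}])

```text
t: 8.6
tool_pos: [0.4497, 0.0779, 0.0074]
tool_rot: [0.159, 2.88, -0.022]
contact_force: [-0.6, -0.1, -0.0]
opening: 0.065
grip_force: 0.0
```

jog_arm(steps=[{"linear": [0, 0, 0], "delta_rot": [0, 0, 0], "grip": 0.042}, {"linear": [0, 0, 0], "delta_rot": [0, 0, 0], "grip": 0.042}, {"linear": [0, 0, 0], "delta_rot": [0, 0, 0], "grip": 0.042}, {"linear": [0, 0, 0], "delta_rot": [0, 0, 0], "grip": 0.042}], newtons=40)

```text
t: 9.0
tool_pos: [0.4522, 0.0792, 0.01]
tool_rot: [0.155, 2.875, -0.021]
contact_force: [-0.5, -1.3, 0.4]
opening: 0.0497
grip_force: 41.6
```

```bash
python3 - <<'E'
from h import *
to([.4509,.0789,.009]); print(ctrl.get_obs()["grip_force"])
E
```

```text
t 9.00 p [0.4522 0.0792 0.01  ] yaw_y 83.8 z [ 0.258 -0.028 -0.966] op 0.0497 tool delta [ 0.0014 -0.0004  0.0006]
41.567015647888184
```

jog_arm(steps=[{"linear": [-0.0065, 0, -0.0242], "delta_rot": [0, 0, 0], "grip": 0.042}, {"linear": [-0.0065, 0, -0.0242], "delta_rot": [0, 0, 0], "grip": 0.042}, {"linear": [0.0053, -0.0409, -0.0015], "delta_rot": [0, 0, 0], "grip": 0.042}, {"linear": [0.0053, -0.0409, -0.0015], "delta_rot": [0, 0, 0], "grip": 0.042}, {"linear": [0.0053, -0.0409, -0.0015], "delta_rot": [0, 0, 0], "grip": 0.042}, {"linear": [0.0053, -0.0409, -0.0015], "delta_rot": [0, 0, 0], "grip": 0.042}, {"linear": [-0.0145, -0.0414, 0.0039], "delta_rot": [0, 0, 0], "grip": 0.042}, {"linear": [-0.0145, -0.0414, 0.0039], "delta_rot": [0, 0, 0], "grip": 0.042}, {"linear": [-0.0145, -0.0414, 0.0039], "delta_rot": [0, 0, 0], "grip": 0.042}, {"linear": [-0.0145, -0.0414, 0.0039], "delta_rot": [0, 0, 0], "grip": 0.042}])

```text
t: 10.0
tool_pos: [0.4546, -0.2542, 0.06]
tool_rot: [0.155, 2.875, -0.021]
contact_force: [0.2, 1.4, 0.1]
opening: 0.05
grip_force: 42.0
```

jog_arm(steps=[{"linear": [0, 0, 0], "delta_rot": [0, 0, 0], "grip": 0.042}, {"linear": [0, 0, 0], "delta_rot": [0, 0, 0], "grip": 0.042}])

```text
t: 10.2
tool_pos: [0.4542, -0.2527, 0.0595]
tool_rot: [0.157, 2.877, -0.019]
contact_force: [1.1, 1.5, -0.5]
opening: 0.0493
grip_force: 42.1
```

```bash
python3 - <<'E'
from h import *
to([.4533,-.252,.009]); print(ctrl.get_obs()["grip_force"]); grab("scene","s8"); C=cloud("s8"); blobs(C,.09,.12,(.38,.5,-.32,-.2),40);blobs(C,.025,.045,(.41,.50,-.2,-.1),60)
E
```

```text
t 10.20 p [ 0.4542 -0.2527  0.0595] yaw_y 83.8 z [ 0.256 -0.027 -0.966] op 0.0493 tool delta [0.014  0.0006 0.0486]
42.08662033081055
[ 0.4318 -0.2513  0.1069] rect [ 0.4353 -0.2511] [0.075 0.036] 75.9 534
[ 0.4805 -0.1042  0.0292] rect [ 0.4742 -0.1016] [0.009 0.054] 78.4 63
[ 0.4427 -0.1469  0.0342] rect [ 0.4465 -0.1449] [0.044 0.07 ] 83.1 595
```

Now lower the pot, release it and rise.

jog_arm(steps=[{"linear": [0.0038, 0, 0.0135], "delta_rot": [0, 0, 0], "grip": 0.042}, {"linear": [0.0038, 0, 0.0135], "delta_rot": [0, 0, 0], "grip": 0.042}, {"linear": [0.0034, 0, 0.0118], "delta_rot": [0, 0, 0], "grip": 0.042}, {"linear": [0.0015, 0, 0.0058], "delta_rot": [0, 0, 0], "grip": 0.042}, {"linear": [0.0012, 0, 0.0048], "delta_rot": [0, 0, 0], "grip": 0.042}, {"linear": [0, 0, 0], "delta_rot": [0, 0, 0], "grip": 0.042}, {"linear": [0, 0, 0], "delta_rot": [0, 0, 0], "grip": 0.042}])

```text
t: 10.95
tool_pos: [0.4552, -0.252, 0.0099]
tool_rot: [0.154, 2.874, -0.02]
contact_force: [-1.4, 3.8, 6.1]
opening: 0.0497
grip_force: 43.5
```

jog_arm(steps=[{"linear": [0, 0, 0], "delta_rot": [0, 0, 0], "grip": 0.066}, {"linear": [0, 0, 0], "delta_rot": [0, 0, 0], "grip": 0.066}, {"linear": [0, 0, 0], "delta_rot": [0, 0, 0], "grip": 0.066}, {"linear": [-0.0036, 0, -0.013], "delta_rot": [0, 0, 0], "grip": 0.066}, {"linear": [-0.0072, 0, -0.026], "delta_rot": [0, 0, 0], "grip": 0.066}, {"linear": [-0.0072, 0, -0.026], "delta_rot": [0, 0, 0], "grip": 0.066}, {"linear": [0, 0, 0], "delta_rot": [0, 0, 0], "grip": 0.066}])

```text
t: 11.65
tool_pos: [0.4575, -0.2547, 0.0821]
tool_rot: [0.153, 2.868, -0.029]
contact_force: [0.6, -0.3, 1.0]
opening: 0.0661
grip_force: 0.0
```

```bash
python3 - <<'E'
from h import *
to([.36,-.25,.15]); grab("scene","s9"); C=cloud("s9"); blobs(C,.048,.068,(.38,.5,-.32,-.2),40)
grab("wrist","w9"); W=cloud("w9"); blobs(W,.048,.068,(.38,.5,-.32,-.2),40)
# lid geometry in box frame
c=np.array([.4403,-.251]); a=np.radians(-6.5); X=np.array([np.cos(a),np.sin(a)]); Y=np.array([-X[1],X[0]])
for n in("scene0","top0","s9","w9"):
  D=cloud(n).reshape(-1,3); D=D[~np.isnan(D[:,0])]; bx=(D[:,:2]-c)@X; by=(D[:,:2]-c)@Y
  print(n)
  for y0 in(-.15,-.1,-.05):
    m=(abs(by-y0)<.012)&(bx>.05)&(bx<.17)&(D[:,2]>.1)&(D[:,2]<.17)
    q=np.c_[bx[m],D[m,2]]
    if len(q)>5: i=q[:,1].argsort()[::-1]; print("  by %.2f"%y0,"bx range %.3f..%.3f"%(q[:,0].min(),q[:,0].max()),"top",np.round(q[i[:3]],3).tolist(),"rearmost",np.round(q[q[:,0].argsort()[-3:]],3).tolist())
  m=(by>-.25)&(by<.1)&(bx>.03)&(bx<.3)&(D[:,2]>.2)&(D[:,2]<.6)
  for y0 in np.arange(-.25,.0,.05):
    mm=m&(by>y0)&(by<y0+.05)
    if mm.sum()>5: print("  over by %.2f"%y0,"lowest z %.3f at bx %.3f; min bx %.3f"%(np.percentile(D[mm,2],2),bx[mm][D[mm,2].argmin()],bx[mm].min()))
E
```

```text
t 11.65 p [ 0.4575 -0.2547  0.0821] yaw_y 83.8 z [ 0.264 -0.034 -0.964] op 0.0661 tool delta [ 0.0758 -0.0062 -0.0913]
[ 0.4399 -0.2517  0.0603] rect [ 0.4423 -0.2505] [0.049 0.052] 83.4 498
[ 0.4392 -0.25    0.0608] rect [ 0.4427 -0.2502] [0.05 0.05] 26.6 6150
scene0
  by -0.15 bx range 0.080..0.132 top [[0.101, 0.148], [0.097, 0.148], [0.099, 0.146]] rearmost [[0.13, 0.135], [0.131, 0.135], [0.132, 0.134]]
  by -0.10 bx range 0.095..0.133 top [[0.097, 0.147], [0.097, 0.147], [0.098, 0.146]] rearmost [[0.132, 0.133], [0.132, 0.134], [0.133, 0.134]]
  by -0.05 bx range 0.096..0.136 top [[0.098, 0.147], [0.1, 0.147], [0.099, 0.147]] rearmost [[0.133, 0.133], [0.134, 0.132], [0.136, 0.131]]
  over by -0.25 lowest z 0.206 at bx 0.154; min bx 0.104
  over by -0.20 lowest z 0.261 at bx 0.172; min bx 0.104
  over by -0.15 lowest z 0.413 at bx 0.101; min bx 0.099
  over by -0.10 lowest z 0.496 at bx 0.097; min bx 0.096
  over by -0.05 lowest z 0.500 at bx 0.208; min bx 0.173
top0
  by -0.15 bx range 0.081..0.133 top [[0.096, 0.152], [0.098, 0.15], [0.097, 0.15]] rearmost [[0.132, 0.134], [0
[... 908 characters left out ...]
ge 0.095..0.134 top [[0.098, 0.147], [0.099, 0.147], [0.096, 0.147]] rearmost [[0.131, 0.134], [0.132, 0.134], [0.134, 0.132]]
  over by -0.25 lowest z 0.206 at bx 0.150; min bx 0.104
  over by -0.20 lowest z 0.260 at bx 0.169; min bx 0.105
  over by -0.15 lowest z 0.413 at bx 0.105; min bx 0.098
  over by -0.10 lowest z 0.496 at bx 0.097; min bx 0.096
  over by -0.05 lowest z 0.500 at bx 0.207; min bx 0.174
w9
  by -0.15 bx range 0.080..0.116 top [[0.083, 0.104], [0.082, 0.104], [0.082, 0.103]] rearmost [[0.083, 0.101], [0.083, 0.102], [0.116, 0.1]]
  by -0.10 bx range 0.115..0.127 top [[0.123, 0.126], [0.124, 0.126], [0.124, 0.126]] rearmost [[0.127, 0.125], [0.127, 0.124], [0.127, 0.124]]
```

Both cameras show the pot upright in the middle bin at (0.4425, -0.250). The lid's rear top edge is at box x = 0.133, z = 0.132, about 1.9 rad. I'll close the fingers, rise, lean back to 30° and move opposite the sculpture-free part of the lid, near box y = -0.07.

jog_arm(steps=[{"linear": [-0.0134, 0, -0.048], "delta_rot": [0, 0, 0], "grip": 0.0}, {"linear": [0, 0, 0], "delta_rot": [0, -7.5, 0], "grip": 0.0}, {"linear": [0, 0, 0], "delta_rot": [0, -7.5, 0], "grip": 0.0}, {"linear": [-0.0215, 0, -0.0372], "delta_rot": [0, 0, 0], "grip": 0.0}, {"linear": [-0.0131, -0.0337, 0.0076], "delta_rot": [0, 0, 0], "grip": 0.0}, {"linear": [-0.0131, -0.0337, 0.0076], "delta_rot": [0, 0, 0], "grip": 0.0}, {"linear": [0, 0, 0], "delta_rot": [0, 0, 0], "grip": 0.0}, {"linear": [0, 0, 0], "delta_rot": [0, 0, 0], "grip": 0.0}])

```text
t: 12.55
tool_pos: [0.4773, -0.3221, 0.1668]
tool_rot: [0.142, 2.617, -0.034]
contact_force: [-0.2, -0.2, 0.3]
opening: -0.0001
grip_force: 0.0
```

```bash
python3 - <<'E'
from h import *
o,p,R=state(); to([.48,-.325,.175]); print(R.round(3).tolist(),"q",np.round(o["q"],2))
for n in("scene","top","wrist"): grab(n,n+"10")
C=cloud("scene10"); B=cloud("scene0"); m=(abs(C[...,2]-B[...,2])>.02)&(C[...,2]>.12)&(C[...,0]>.3)&(C[...,1]<-.2)
P=(C[m]-p)@R; P=P[P[:,2]>-.12]; print("tip",np.round(1000*P[np.argsort(-P[:,2])[:8]]).tolist())
Tc=np.array(ctrl.camera_info("wrist")["T_tool_cam"]); W=(cloud("wrist10")-p)@R
m=(abs(W[...,1])<.03)&(abs(W[...,0])<.02)&(W[...,2]<-.005)&(W[...,2]>-.1); P=W[m]; print("wrist tip",np.round(1000*P[np.argsort(-P[:,2])[:5]]).tolist())
T=cloud("top10");B=cloud("top0");m=(abs(T[...,2]-B[...,2])>.03)&(T[...,2]>.1)&(T[...,0]>.1); P=T[m]
for x in np.arange(.1,.6,.04):
  s=P[(P[:,0]>=x)&(P[:,0]<x+.04)]
  if len(s)>5: print("arm x %.2f zmax %.3f y %.3f..%.3f"%(x,np.percentile(s[:,2],98),s[:,1].min(),s[:,1].max()))
# overhead clean points
for n in("top0","scene0"):
  C=cloud(n); d=np.load(n+".npz")["d"]; ok=(cv2.dilate(d,np.ones((3,3)))-cv2.erode(d,np.ones((3,3)))<.025)&(d>0)
  ok&=(C[...,0]>.36)&(C[...,0]<.7)&(C[...,1]<-.22)&(C[...,1]>-.48)&(C[...,2]>.2)
  v,u=np.nonzero(ok); Q=C[ok]; k=np.random.default_rng(0).permutation(len(Q))[:14]
  print(n,len(Q),[(int(u[i]),int(v[i]),*np.round(Q[i],2).tolist()) for i in k])
E
```

```text
t 12.55 p [ 0.4773 -0.3221  0.1668] yaw_y 83.8 z [ 0.495 -0.051 -0.867] op -0.0001 tool delta [-0.0067 -0.0026 -0.0057]
[[-0.862, 0.108, 0.495], [0.095, 0.994, -0.051], [-0.498, 0.003, -0.867]] q [-0.92 -0.33  2.09  0.43  1.05 -2.54]
tip [[5.0, -6.0, -26.0], [8.0, -6.0, -26.0], [10.0, -4.0, -29.0], [7.0, -6.0, -31.0], [10.0, 2.0, -31.0], [10.0, 0.0, -32.0], [11.0, 5.0, -33.0], [6.0, -10.0, -33.0]]
wrist tip [[10.0, 5.0, -28.0], [11.0, 2.0, -29.0], [11.0, 6.0, -29.0], [11.0, -1.0, -29.0], [11.0, 3.0, -29.0]]
arm x 0.10 zmax 0.695 y -0.140..0.260
arm x 0.14 zmax 0.586 y -0.188..0.198
arm x 0.18 zmax 0.559 y -0.274..0.175
arm x 0.22 zmax 0.530 y -0.327..0.124
arm x 0.26 zmax 0.510 y -0.364..-0.143
arm x 0.30 zmax 0.499 y -0.367..-0.164
arm x 0.34 zmax 0.480 y -0.315..-0.213
arm x 0.38 zmax 0.472 y -0.320..-0.253
arm x 0.42 zmax 0.340 y -0.333..-0.253
arm x 0.46 zmax 0.220 y -0.332..-0.305
top0 12765 [(553, 39, 0.64, -0.33, 0.54), (479, 8, 0.65, -0.22, 0.57), (574, 153, 0.59, -0.47, 0.24), (499, 9, 0.65, -0.25, 0.57), (486, 32, 0.64, -0.24, 0.54), (618, 133, 0.54, -0.45, 0.45), (621, 89, 0.58, -0.43, 0.51), (543, 11, 0.65, -0.3, 0.57), (520, 0, 0.67, -0.27, 0.57), (590, 105, 0.59, -0.42, 0.44), (616, 136, 0.54, -0.45, 0.44), (513, 42, 0.63, -0.27, 0.54), (581, 156, 0.58, -0.47, 0.26), (598, 0, 0.65, -0.36, 0.6)]
scene0 10641 [(538, 42, 0.63, -0.32, 0.52), (596, 64, 0.64, -0.41, 0.51), (538, 51, 0.64, -0.32, 0.51), (594, 145, 0.53, -0.46, 0.45), (573, 45, 0.63, -0.37, 0.54), (578, 14, 0.65, -0.36, 0.57), (560, 59, 0.64, -0.36, 0.51), (582, 20, 0.65, -0.37, 0.57), (580, 126, 0.56, -0.43, 0.45), (553, 55, 0.63, -0.35, 0.51), (561, 60, 0.63, -0.36, 0.51), (629, 108, 0.54, -0.48, 0.51), (538, 48, 0.64, -0.32, 0.51), (594, 142, 0.53, -0.45, 0.45)]
```

View pics/scene10.png

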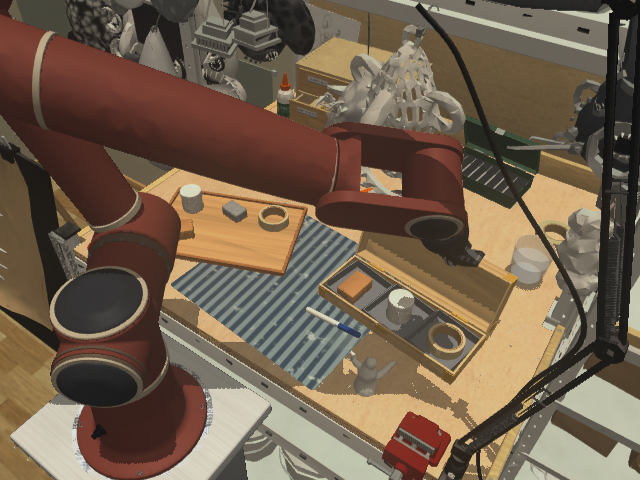

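The scene view shows the block at (354,285), the pot at (401,305) and the tape at (446,341) in the bins, with the closed fingers before the lid at (468,256). The tips lie about 25 mm behind the reported TCP. I'll go over the lid and down behind its edge.

jog_arm(steps=[{"linear": [-0.027, -0.001, 0.0192], "delta_rot": [0, 0, 0], "grip": 0.0}, {"linear": [-0.027, -0.001, 0.0192], "delta_rot": [0, 0, 0], "grip": 0.0}, {"linear": [-0.027, -0.001, 0.0192], "delta_rot": [0, 0, 0], "grip": 0.0}, {"linear": [-0.027, -0.001, 0.0192], "delta_rot": [0, 0, 0], "grip": 0.0}, {"linear": [0, 0, 0], "delta_rot": [0, 0, 0], "grip": 0.0}, {"linear": [0.0137, 0, 0.0238], "delta_rot": [0, 0, 0], "grip": 0.0}, {"linear": [0.0137, 0, 0.0238], "delta_rot": [0, 0, 0], "grip": 0.0}, {"linear": [0, 0, 0], "delta_rot": [0, 0, 0], "grip": 0.0}, {"linear": [0, 0, 0], "delta_rot": [0, 0, 0], "grip": 0.0}])

```text
t: 13.6
tool_pos: [0.6082, -0.3398, 0.1012]
tool_rot: [0.14, 2.615, -0.037]
contact_force: [1.0, -1.4, -0.1]
opening: -0.0001
grip_force: 0.0
```

```bash
cat >> h.py <<'E'
c0=np.array([.4403,-.251]); _a=np.radians(-6.5); BX=np.array([np.cos(_a),np.sin(_a)]); BY=np.array([-BX[1],BX[0]])
def boxst():
    o,p,R=state(); tip=p-.024*R[:,2]; print("t %.2f tip bx %.4f by %.4f z %.4f"%(o["t"],(tip[:2]-c0)@BX,(tip[:2]-c0)@BY,tip[2]),"F",np.round(o["contact_force"],1)); print("R",R.round(3).tolist())
def lid(tag):
    D=cloud(tag).reshape(-1,3); D=D[~np.isnan(D[:,0])]; bx=(D[:,:2]-c0)@BX; by=(D[:,:2]-c0)@BY
    for y0 in(-.145,.1):
        m=(abs(by-y0)<.01)&(bx>-.08)&(bx<.16)&(D[:,2]>.05)&(D[:,2]<.17); q=np.c_[bx[m],D[m,2]]
        print("lid by",y0,"n",len(q),"x %.3f..%.3f"%(q[:,0].min(),q[:,0].max()),"top",np.round(q[q[:,1].argsort()[-3:]],3).tolist())
E
python3 - <<'E'
from h import *
boxst(); grab("scene","s11"); lid("s11")
E
```

```text
t 13.60 tip bx 0.1649 by -0.0693 z 0.1220 F [ 1.  -1.4 -0.1]
R [[-0.861, 0.107, 0.496], [0.093, 0.994, -0.053], [-0.499, 0.001, -0.866]]
lid by -0.145 n 376 x 0.076..0.135 top [[0.098, 0.146], [0.099, 0.146], [0.095, 0.147]]
lid by 0.1 n 322 x 0.096..0.127 top [[0.099, 0.148], [0.098, 0.148], [0.097, 0.148]]
```

jog_arm(steps=[{"linear": [0.0069, 0, -0.004], "delta_rot": [0, 0, 0], "grip": 0.0}, {"linear": [0.0069, 0, -0.004], "delta_rot": [0, 0, 0], "grip": 0.0}, {"linear": [0.0069, 0, -0.004], "delta_rot": [0, 0, 0], "grip": 0.0}, {"linear": [0.0069, 0, -0.004], "delta_rot": [0, 0, 0], "grip": 0.0}, {"linear": [0.0069, 0, -0.004], "delta_rot": [0, 0, 0], "grip": 0.0}, {"linear": [0, 0, 0], "delta_rot": [0, 0, 0], "grip": 0.0}])

```text
t: 14.25
tool_pos: [0.5761, -0.339, 0.1137]
tool_rot: [0.141, 2.594, -0.047]
contact_force: [10.3, 6.9, 17.5]
opening: -0.0
grip_force: 8.9
```

```bash
python3 - <<'E'
from h import *
boxst(); grab("scene","s12"); lid("s12")
E
```

```text
t 14.25 tip bx 0.1324 by -0.0720 z 0.1342 F [10.3  6.9 17.5]
R [[-0.851, 0.11, 0.514], [0.091, 0.994, -0.061], [-0.518, -0.005, -0.855]]
lid by -0.145 n 366 x 0.070..0.115 top [[0.078, 0.153], [0.079, 0.153], [0.077, 0.153]]
lid by 0.1 n 234 x 0.095..0.110 top [[0.106, 0.119], [0.106, 0.119], [0.107, 0.119]]
```

The lid is coming forward, now about 99°, with moderate force. I'll continue in small steps along its arc.

jog_arm(steps=[{"linear": [0.0059, 0, -0.0057], "delta_rot": [0, 0, 0], "grip": 0.0}, {"linear": [0.0059, 0, -0.0057], "delta_rot": [0, 0, 0], "grip": 0.0}, {"linear": [0.0059, 0, -0.0057], "delta_rot": [0, 0, 0], "grip": 0.0}, {"linear": [0.0059, 0, -0.0057], "delta_rot": [0, 0, 0], "grip": 0.0}])

```text
t: 14.7
tool_pos: [0.5425, -0.3371, 0.12]
tool_rot: [0.139, 2.599, -0.052]
contact_force: [4.0, -0.8, 8.7]
opening: -0.0001
grip_force: 4.1
```

```bash
python3 - <<'E'
from h import *
boxst(); grab("scene","s13"); lid("s13")
E
```

```text
t 14.70 tip bx 0.0990 by -0.0738 z 0.1406 F [ 4.  -0.8  8.7]
R [[-0.853, 0.109, 0.51], [0.089, 0.994, -0.064], [-0.514, -0.01, -0.858]]
lid by -0.145 n 301 x 0.038..0.094 top [[0.064, 0.159], [0.071, 0.159], [0.072, 0.159]]
lid by 0.1 n 141 x 0.041..0.094 top [[0.041, 0.15], [0.043, 0.15], [0.042, 0.151]]
```

jog_arm(steps=[{"linear": [0.0074, 0, -0.0031], "delta_rot": [0, 0, 0], "grip": 0.0}, {"linear": [0.0074, 0, -0.0031], "delta_rot": [0, 0, 0], "grip": 0.0}, {"linear": [0.0074, 0, -0.0031], "delta_rot": [0, 0, 0], "grip": 0.0}, {"linear": [0.0074, 0, -0.0031], "delta_rot": [0, 0, 0], "grip": 0.0}, {"linear": [0.0074, 0, -0.0031], "delta_rot": [0, 0, 0], "grip": 0.0}])

```text
t: 15.25
tool_pos: [0.4977, -0.3288, 0.1049]
tool_rot: [0.141, 2.613, -0.039]
contact_force: [1.6, -1.1, 3.2]
opening: -0.0001
grip_force: 1.9
```

```bash
python3 - <<'E'
from h import *
boxst(); grab("scene","s14"); lid("s14")
E
```

```text
t 15.25 tip bx 0.0538 by -0.0709 z 0.1257 F [ 1.6 -1.1  3.2]
R [[-0.86, 0.108, 0.498], [0.093, 0.994, -0.055], [-0.501, -0.001, -0.865]]
lid by -0.145 n 261 x -0.009..0.024 top [[0.02, 0.153], [0.02, 0.153], [0.02, 0.154]]
lid by 0.1 n 11 x -0.009..-0.003 top [[-0.006, 0.134], [-0.004, 0.134], [-0.009, 0.135]]
```

jog_arm(steps=[{"linear": [0.0083, 0, -0.0042], "delta_rot": [0, 0, 0], "grip": 0.0}, {"linear": [0.0083, 0, -0.0042], "delta_rot": [0, 0, 0], "grip": 0.0}, {"linear": [0.0081, 0, -0.0002], "delta_rot": [0, 0, 0], "grip": 0.0}, {"linear": [0.0081, 0, -0.0002], "delta_rot": [0, 0, 0], "grip": 0.0}, {"linear": [0.0081, 0, -0.0002], "delta_rot": [0, 0, 0], "grip": 0.0}, {"linear": [0.0079, 0, 0.0019], "delta_rot": [0, 0, 0], "grip": 0.0}, {"linear": [0.0079, 0, 0.0019], "delta_rot": [0, 0, 0], "grip": 0.0}, {"linear": [0.0079, 0, 0.0019], "delta_rot": [0, 0, 0], "grip": 0.0}])

```text
t: 16.1
tool_pos: [0.4401, -0.3223, 0.0741]
tool_rot: [0.141, 2.615, -0.038]
contact_force: [1.6, 0.2, 1.5]
opening: -0.0002
grip_force: 0.8
```

```bash
python3 - <<'E'
from h import *
boxst(); grab("scene","s15"); lid("s15")
E
```

```text
t 16.10 tip bx -0.0041 by -0.0710 z 0.0949 F [1.6 0.2 1.5]
R [[-0.861, 0.107, 0.497], [0.093, 0.994, -0.054], [-0.5, -0.0, -0.866]]
lid by -0.145 n 641 x -0.056..0.069 top [[-0.044, 0.102], [-0.041, 0.102], [-0.046, 0.102]]
lid by 0.1 n 144 x -0.055..0.069 top [[0.021, 0.085], [0.019, 0.085], [0.017, 0.086]]
```

jog_arm(steps=[{"linear": [0.0073, 0, 0.0035], "delta_rot": [0, 0, 0], "grip": 0.0}, {"linear": [0.0073, 0, 0.0035], "delta_rot": [0, 0, 0], "grip": 0.0}, {"linear": [0.0023, 0, 0.0017], "delta_rot": [0, 0, 0], "grip": 0.0}, {"linear": [0.0023, 0, 0.0017], "delta_rot": [0, 0, 0], "grip": 0.0}, {"linear": [0.0023, 0, 0.0017], "delta_rot": [0, 0, 0], "grip": 0.0}, {"linear": [0.001, 0, 0.0017], "delta_rot": [0, 0, 0], "grip": 0.0}, {"linear": [0, 0, 0], "delta_rot": [0, 0, 0], "grip": 0.0}])

```text
t: 16.85
tool_pos: [0.4293, -0.3217, 0.0543]
tool_rot: [0.139, 2.612, -0.038]
contact_force: [-6.9, 5.7, 14.9]
opening: -0.0004
grip_force: 7.4
```

```bash
python3 - <<'E'
from h import *
boxst(); grab("scene","s16"); lid("s16")
C=cloud("s16"); D=C.reshape(-1,3); bx=(D[:,:2]-c0)@BX; by=(D[:,:2]-c0)@BY
m=(abs(bx)<.053)&(abs(by)<.15)&(D[:,2]<.1)&(D[:,2]>.05); 
for x in np.arange(-.05,.051,.02): s=m&(abs(bx-x)<.01); print("bx %.2f z %.4f"%(x,np.median(D[s,2])))
E
```

```text
t 16.85 tip bx -0.0150 by -0.0716 z 0.0750 F [-6.9  5.7 14.9]
R [[-0.86, 0.106, 0.499], [0.091, 0.994, -0.053], [-0.502, -0.0, -0.865]]
lid by -0.145 n 686 x -0.062..0.060 top [[0.011, 0.076], [-0.031, 0.076], [0.007, 0.077]]
lid by 0.1 n 227 x -0.016..0.060 top [[0.019, 0.077], [0.025, 0.077], [0.034, 0.078]]
bx -0.05 z 0.0723
bx -0.03 z 0.0722
bx -0.01 z 0.0722
bx 0.01 z 0.0724
bx 0.03 z 0.0724
bx 0.05 z 0.0722
```

The lid lies flat at z = 0.072 along its whole depth (0.070 expected), with 15 N on the finger, so it is shut. I'll back off and check the whole scene.

jog_arm(steps=[{"linear": [-0.01, 0, -0.0173], "delta_rot": [0, 0, 0], "grip": 0.0}, {"linear": [-0.025, 0, -0.043], "delta_rot": [0, 0, 0], "grip": 0.0}, {"linear": [0, 0, -0.049], "delta_rot": [0, 0, 0], "grip": 0.0}, {"linear": [0, 0, -0.049], "delta_rot": [0, 0, 0], "grip": 0.0}, {"linear": [0, 0, 0], "delta_rot": [0, 0, 0], "grip": 0.0}, {"linear": [0, 0, 0], "delta_rot": [0, 0, 0], "grip": 0.0}])

```text
t: 17.5
tool_pos: [0.3796, -0.3165, 0.2077]
tool_rot: [0.14, 2.613, -0.042]
contact_force: [-0.7, 0.3, -1.2]
opening: 0.0001
grip_force: 0.0
```

```bash
python3 - <<'E'
from h import *
boxst(); grab("scene","s17"); lid("s17"); C=cloud("s17"); D=C.reshape(-1,3); bx=(D[:,:2]-c0)@BX; by=(D[:,:2]-c0)@BY
m=(abs(bx)<.053)&(abs(by)<.15)&(D[:,2]<.1)&(D[:,2]>.05)
for x in np.arange(-.05,.051,.05): s=m&(abs(bx-x)<.01); print("bx %.2f z %.4f"%(x,np.median(D[s,2])))
blobs(C,.025,.068,(.3,.55,.03,.4),60)
E
```

```text
t 17.50 tip bx -0.0649 by -0.0720 z 0.2285 F [-0.7  0.3 -1.2]
R [[-0.86, 0.108, 0.498], [0.092, 0.994, -0.057], [-0.501, -0.003, -0.865]]
lid by -0.145 n 680 x -0.062..0.060 top [[-0.043, 0.076], [0.038, 0.076], [0.052, 0.077]]
lid by 0.1 n 467 x -0.060..0.059 top [[-0.014, 0.076], [-0.002, 0.076], [-0.052, 0.077]]
bx -0.05 z 0.0722
bx 0.00 z 0.0723
bx 0.05 z 0.0722
```

View pics/s17.png

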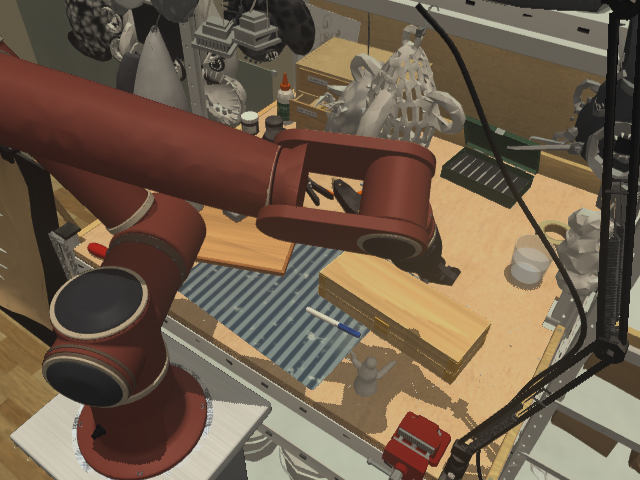

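The box is shut at (405,310), and the marker at (335,322) and the figure at (369,375) are where they were. The arm touches nothing, so I'll hand the job in.

```bash
python3 -c "
from station import ctrl
print(ctrl.finish_job())"
```

```text
the job is handed in; nothing more can be done
None
```

The kit is handed in: the block and pot joined the tape already in the box, one piece per bin with the pot upright, and the lid is fully shut; the arm hid most of the tray in the last picture, so I did not recheck the spare pieces there.

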